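Hold the shutter open on the rind inspection box

ROBOT

A 6-joint arm with a two-finger parallel gripper is mounted at the origin on the work surface. World frame = base frame: x ahead of the robot, y to its left, z up, the work surface at z = 0. Lengths are in m, angles in degrees, forces in N, time in s.
With the tool pointing down it reaches from about 0.4 to 0.825 m from the base axis. Payload 7 kg.
Tool frame: the origin (TCP) lies between the finger pads; the fingertips stand 22 mm ahead of it and the grasp point (between the pads) lies 3 mm ahead of it; z points along the fingers, y is the direction in which the jaws open and shut (so a half turn about z gives the same grasp; the last joint's range is limited). The gripper opens to 88 mm and grips with 3 to 60 N. Pads are 19 mm wide; open, the fingers measure 130 mm over their backs; the gripper's body (78 mm by 193 mm) begins 47 mm behind the grasp point.
Start: joints at [-51.274, 20.546, 0.682, 0, -70.136, -16.507], TCP at [0.255, -0.625, 0.249] pointing down, gripper open.
Joint ranges: [-176.03, 176.03], [-82.01, 121.73], [-58.28, 71.71], [-173.87, 95.51], [-174.79, -0.11], [-173.66, 173.66]. Speed limits (degrees/s): [136.94, 136.94, 172.46, 180, 180, 180].

INTERFACE

Orientations are given as [roll, pitch, yaw] about the fixed x, y, z axes, in that order (R = Rz(yaw) Ry(pitch) Rx(roll)).
In Python, from plant import telemetry, cams, r gives the robot as it stands.
- The arm moves only by the tool carry_out, never from a script. Its argument "commands" is one flat list of numbers, 5 for each row, row after row: the shift along the world's x, y, z as a fraction of full scale, then the turn about the world's z as a fraction of full scale, then the gripper's target within -1 to 1 (shut at 1, half-way at 0, fully open at -1). In form: [x, y, z, turn, claw, x, y, z, turn, claw, ...]. A call has 1 to 8 rows; each row shifts and turns the commanded pose from where the row before left it; what a row does not reach is not made up. Full scale, the value 1, is 0.04 m for a shift and 4 degrees for a turn. A row lasts 1/10 s, in which the tool goes at most 50 mm and 8.59 degrees, less where a joint would pass 70% of its speed; a pose out of reach is approached as far as the arm can. A call with a number of a shift or a turn outside -1 to 1 is refused whole. A call with a gripper value outside its range is refused whole. The fingers move at their own pace and stop on an object; "grip_force" is the grip in N (left out, the last holds). Time passes only in rows, so rows that do not move let the fingers close. It gives the time, the measured TCP pose, the force and the opening at its end, in the units of the state.
- telemetry.get_state(): the state, without advancing time (a new reading comes with each control period).
- cams.capture(name): name is "scene" or "top" or "wrist"; returns a dict with "frame" (384x512x3 uint8, red, green, blue), "camera_matrix" (3x3 intrinsics, pixels), "camera_from_world" (4x4, takes a point from world to camera coordinates); the wrist camera has in their place "mount" (4x4, takes a point from camera to tool coordinates, whose origin is the TCP and whose axes are the flange's). Camera axes: x right, y down, z forward; pixel columns grow to the right and rows downward; lengths in m; the calibration is good to about 2 mm. A picture is of the moment at which its call begins: read the wrist's pose just before it. There is no depth.
- r.close_job(): hands the job in, once; it reports no verdict.
The state is a dict: "time_s": time; "joints": joint angles; "qd": joint speeds; "joint_torque": joint torques, N m; "tcp_pos": TCP position; "eef_rot": TCP orientation; "contact_force": force on the tool from outside, world axes, zero at the start; "moment": the same for the moment, N m; "gripper_width": finger opening in m.
Only numpy, scipy, OpenCV 4.12 (cv2) and the standard library are available. Lean on these libraries where they do the work, as an engineer would, in place of code of your own. Each camera call takes 0.05 s, during which the arm holds its last target. There are 200 camera calls.

TASK

The cheese is in the inspection box: press the box's hinged lid down until it clicks shut, then take the post of the spring-return shutter slide, pull it out until it is level with the mark on the deck, and keep it there. Finish while still holding the slide at the mark - do not let go - with the lid shut, and leave everything else on the table where it stands.

Things in the scene. Friction and masses are not known exactly. Their poses are not given: they have to be found in the camera images.
- box: Rind inspection box, stainless steel, fixed to the table: 180 (x) x 200 (y) x 120 mm tall with an open top, a hinged aluminium lid and, on its +y side, a flat deck 160 mm wide and 12 mm high that reaches 190 mm out from the box wall and carries the shutter slide. Origin: centre of the box's underside on the table; its x axis points from the front (robot side) to the hinge side, y along the pull of the slide, z up. It may be turned by up to 0.3 rad.
- lid (a joint): Lid angle in rad: 0 = shut flat on the rim, grows as the lid opens upward, up to 1.3. The hinge runs along the box's y axis on its far (+x) side; the hinge is balanced so that the lid stands ajar (0.45 to 0.95 at the start) and can be pushed down with 1 to 2 N. Below about 0.09 rad a hidden spring catch resists (some 10 to 18 N at the lid's front edge); once pressed below 0.04 the catch snaps the lid to 0 and keeps it there; let go above that, the lid rises again.
- lid_hinge (a point): Point on the hinge axis, mid-width: 90 mm to +x of the box origin, 122 mm above the table. The lid is a plate 190 mm long (edge 185 mm from the hinge axis on the robot's side), 200 mm wide, its top face 6 mm above the hinge axis when shut (a thin rubber pad in its middle stands 3 mm higher).
- lid_press (a point): Point on the lid's top face, mid-width, 165 mm from the hinge and 20 mm in from its free front edge, where to press; moves with the lid; 128 mm above the table when shut.
- shutter (a joint): Travel of the shutter slide in m: 0 = fully in (where the spring keeps it), grows as it is pulled out along the box's +y axis, end stop at 0.075. The return spring pulls with about 5 N at 0, 8 N at 0.03 and 11 N at 0.055; it snaps back when let go.
- post_grip (a point): Where to grip the slide's pull post: an upright black plastic cylinder, 24 mm across and 48 mm tall, standing on the slide blade (foot 17 mm, top 65 mm above the table). The point lies on the post's axis, 47 mm above the table, and moves with the slide. Slide in, the axis is 75 mm from the box's wall (175 mm from the box's origin along +y, x = 0). A thin steel index finger on the blade points from the post's foot to +x, in line with the post's axis.
- mark: The mark: small clamp with a thin black upright blade (3 mm along y, 24 mm along x, 12 mm tall) on the deck beside the slide, 57 mm to +x of the post's line of travel, in another place along y in each episode (30 to 55 mm out from where the post rests). Origin: in the middle of the blade's thickness, at the deck's top face 12 mm above the table; axes parallel to the box's. The post is at the mark when its axis and index finger are level with the blade along the box's y axis.
- cheese_in: Bystander, to be left alone: truncated-cone white cheese, 73 mm across the foot, 75 mm tall, standing inside the box. Origin: centre of its underside.
- cheese_a: Bystander, to be left alone: the same kind of cheese, on the table behind the slide deck. Origin: centre of its underside.
- tub: Bystander, to be left alone: small open white plastic tub, 68 mm across, 50 mm tall, on the table in front of the box. Origin: centre of its underside.
- cheese_b: Bystander, to be left alone: the same kind of cheese, on the table on the box's -y side. Origin: centre of its underside.
- bottle: Bystander, to be left alone: white bottle, 60 mm across, 160 mm tall, at the left of the table. Origin: centre of its underside.
- mould: Bystander, to be left alone: open white cheese mould, 90 mm across, 90 mm tall, at the left of the table. Origin: centre of its underside.
- jar: Bystander, to be left alone: glass jar, 70 mm across, 90 mm tall, at the right of the table. Origin: centre of its underside.

How it is judged (in metres and radians):
On the way, in this order (a step that is already met when the one before it is completed fails the run):
1. the lid is pressed shut past its catch, the slide still in (value of joint lid below 0.03 rad and value of joint shutter below 0.012 m), for 0.2 s.
2. the slide is held at the mark by the gripper (y of post_grip in the frame of mark between -0.005 and 0.005 m and contact force between shutter and the fingers above 2 N and value of joint lid below 0.03 rad), for 0.3 s.
At the end, for the whole second after the job is handed in: The lid is shut in its catch (below 0.03 rad), the post stands level with the mark within 5 mm along the slide's travel, at rest, and the gripper's fingers still hold it there (over 2 N) through the last second (all of step 2 and velocity of joint shutter between -0.01 and 0.01 m/s); the arm keeps its last pose, push and grip.
It fails at once if the slide is pulled out while the lid is not shut (value of joint shutter above 0.012 m and value of joint lid above 0.06 rad).
It fails at once if a bystander is pushed away or knocked over (moved more than 30 mm or tipped) (distance of any of cheese_in, cheese_a, tub, cheese_b, bottle, mould, jar from where it was at the start of the episode above 0.03 m or angle between any of cheese_in, cheese_a, tub, cheese_b, bottle, mould, jar's own z axis and vertical above 0.6 rad).
It also fails if it takes over 51 s, if anything falls off the work surface, if the arm or the gripper's body presses on something with over 40 N, if the wrist force passes 120 N, or if a joint passes its speed limit or range.

## Working session

There is one attempt and no reset: what is moved stays moved. The work goes in short steps, Python scripts to look and compute and a tool call to move; the robot and the scene stay as the last step left them, time stands still between calls to the robot, and variables do not carry over. Pictures are saved under pics/ and viewed, about 8 in all and at most 12, crops included, and the job is handed in when it is done.

Besides the shell and the picture viewer there is one more tool, called as name(argument=value, ...) on one line, values as JSON. carry_out: Moves the arm, as the interface text tells. Shift numbers are shares of 0.04 m and turn numbers shares of 4 degrees, none past 1 either way. Its arguments: {"type":"object","properties":{"commands":{"type":"array"},"grip_force":{"type":"number"}},"required":["commands"]}

```bash
mkdir -p pics; ls
cat > h.py <<'E'
import numpy as np, cv2
from plant import telemetry, cams, r
def snap(n,f):
    c=cams.capture(n); cv2.imwrite(f'pics/{f}.png',cv2.cvtColor(c['frame'],cv2.COLOR_RGB2BGR))
    np.savez(f'pics/{f}.npz',**{k:v for k,v in c.items() if k!='frame'}); return c
E
python3 - <<'E'
from h import *
print(telemetry.get_state())
a=snap('scene','s0');b=snap('top','t0')
for c in(a,b): print(np.round(c['camera_matrix'],1).tolist(),np.round(c['camera_from_world'],4).tolist())
E
```

```text
pics
{'time_s': 0.0, 'joints': array([-5.12742008e+01,  2.05941781e+01,  6.33966262e-01, -2.02138761e-02,
       -7.01346450e+01, -1.65077652e+01]), 'qd': array([-0.14270844,  0.03652843, -0.08684124,  0.02181823,  0.01115153,
        0.07363297]), 'joint_torque': array([-1.66404584e-04, -5.82722425e+01,  2.93034464e+01,  6.99691951e+00,
        6.51130467e-03, -1.88996282e-04]), 'tcp_pos': array([ 0.25506236, -0.624476  ,  0.24759285]), 'eef_rot': array([ 1.79903653e+02, -8.73696064e-03, -1.57788843e+02]), 'contact_force': array([ 0.15624451, -0.67858702,  0.58154718]), 'moment': array([-0.051113  ,  0.02638522,  0.01300941]), 'gripper_width': 0.08764631635871538}
[[418.0, 0.0, 257.9], [0.0, 418.0, 189.1], [0.0, 0.0, 1.0]] [[-0.8393, 0.5435, -0.0132, 0.484], [0.4429, 0.6695, -0.5963, -0.1524], [-0.3153, -0.5063, -0.8027, 1.4043], [0.0, 0.0, 0.0, 1.0]]
[[391.7, 0.0, 256.2], [0.0, 391.7, 188.0], [0.0, 0.0, 1.0]] [[-0.0135, -0.9997, -0.0182, -0.0215], [-0.9925, 0.0156, -0.121, 0.5649], [0.1212, 0.0164, -0.9925, 1.209], [0.0, 0.0, 0.0, 1.0]]
```

View pics/t0.png

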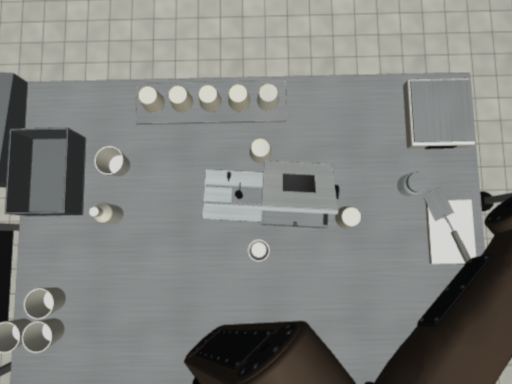

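View pics/s0.png

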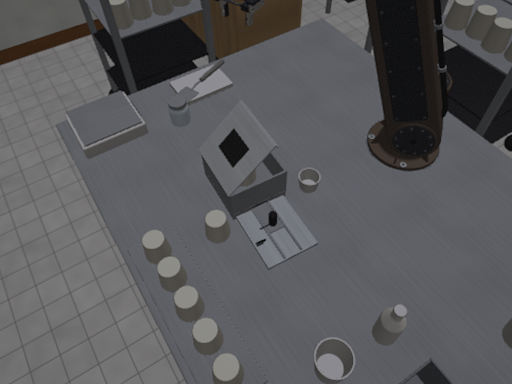

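The top view shows the box around (263–335, 162–227), the deck on its left, the post near (238,194) and the mark near (228,176). In the scene view the lid is ajar, the post is near (272,218) and the mark near (261,242). I'll enlarge both.

Run:
```python
import cv2,numpy as np
t=cv2.imread('pics/t0.png')[155:235,195:345]; s=cv2.imread('pics/s0.png')[95:270,195:325]
cv2.imwrite('pics/tc.png',cv2.resize(t,None,fx=5,fy=5,interpolation=cv2.INTER_CUBIC))
cv2.imwrite('pics/sc.png',cv2.resize(s[65:],None,fx=5,fy=5,interpolation=cv2.INTER_CUBIC))
```

```text
(no output)
```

View pics/tc.png

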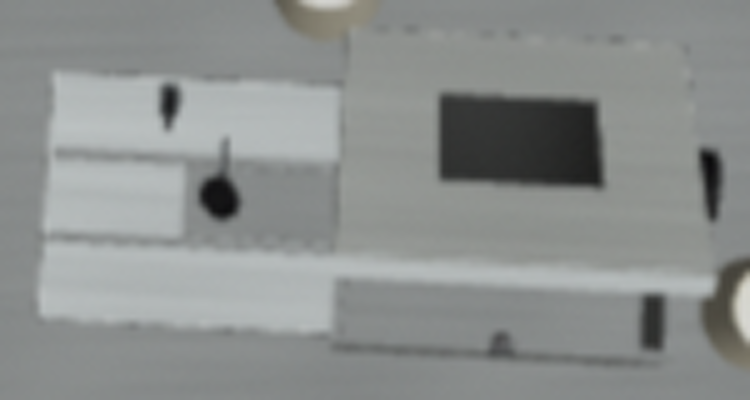

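View pics/sc.png

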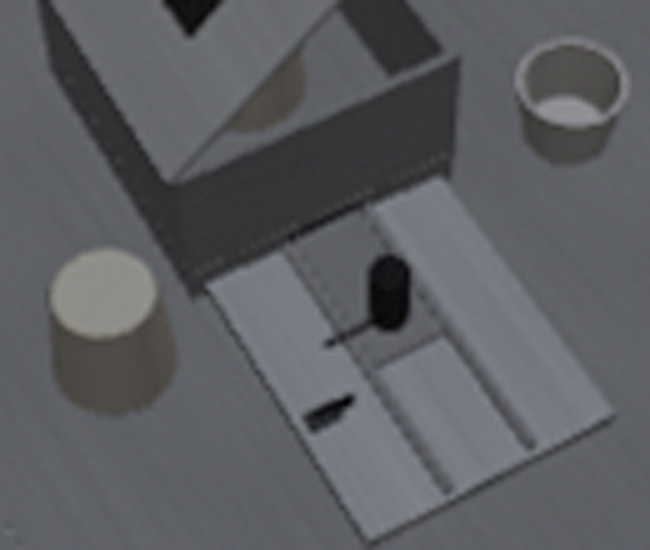

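```bash
cat >> h.py <<'E'
def P(f):
    z=np.load(f'pics/{f}.npz'); return z['camera_matrix']@z['camera_from_world'][:3]
def proj(M,X):
    h=M@np.r_[X,1]; return h[:2]/h[2]
E
python3 - <<'E'
from h import *
from scipy.optimize import least_squares as LS
T=P('t0');S=P('s0')
ft=lambda u,v:np.array([(u+.5)/5-.5+195,(v+.5)/5-.5+155]); fs=lambda u,v:np.array([(u+.5)/5-.5+195,(v+.5)/5-.5+160])
pts={'of':(ft(55,72),fs(370,542),(.08,.29,.012)),'on':(ft(40,318),fs(613,415),(-.08,.29,.012)),
'in':(ft(333,333),fs(440,180),(-.08,.1,.012)),'if':(ft(340,85),fs(208,287),(.08,.1,.012)),
'markmid':(ft(169,113),fs(332,418),None)}
pts['posttop']=(ft(218,193),fs(390,267),(0,.175,.065))
for k,(a,b,m) in pts.items():
    X=cv2.triangulatePoints(T,S,a.reshape(2,1),b.reshape(2,1))[:,0]; X=X[:3]/X[3]; print(k,X.round(4), (proj(T,X)-a).round(1),(proj(S,X)-b).round(1))
def W(p,m): c,s=np.cos(p[2]),np.sin(p[2]); return np.array([p[0]+c*m[0]-s*m[1],p[1]+s*m[0]+c*m[1],m[2]])
def res(p): return np.concatenate([np.r_[proj(T,W(p,m))-a,proj(S,W(p,m))-b] for a,b,m in pts.values() if m])
o=LS(res,[.5,-.05,0],loss='soft_l1');p=o.x;print(p,res(p).round(1)); np.save('p.npy',p)
# mark: box y from each view with base at x=.057,z=.012..0.024
print('post',W(p,(0,.175,.047)))
for k in (.03,.035,.04,.045,.05,.055):
  print(k,[(proj(M,W(p,(x,.175+k,z)))).round(1).tolist() for M in(T,S) for x,z in((.045,.012),(.069,.024))])
print(pts['markmid'])
for a in (.45,.7,.95):
  X=W(p,(.09-.185*np.cos(a),.0,.122+.185*np.sin(a)));print(a,X.round(3),proj(T,X).round(0),proj(S,X).round(0), [ (proj(M,W(p,(.09-.185*np.cos(a),y,.122+.185*np.sin(a))))).round(0).tolist() for M in (T,S) for y in(-.1,.1)])
E
```

```text
of [0.6315 0.1358 0.0089] [-0.3  0.3] [-0.5 -0. ]
on [0.4721 0.1452 0.0056] [-0.1  0.1] [-0.2 -0. ]
in [ 0.4595 -0.0434  0.0041] [-0.2  0.2] [-0.3 -0. ]
if [ 0.62   -0.0506  0.0113] [-0.1  0.1] [-0.2 -0. ]
markmid [0.605  0.0605 0.0063] [ 0.1 -0.1] [0.1 0. ]
posttop [0.5445 0.026  0.0666] [-0.2  0.2] [-0.3 -0. ]
[ 0.5340484  -0.14752574 -0.06213683] [-0.8  0.1 -0.4 -0.2 -1.   0.   0.4 -0.7 -0.4 -0.1 -0.3 -1.3  0.5  0.1
 -0.6 -0.6 -0.5  0.1 -0.2  0.6]
post [0.54491535 0.02713653 0.047     ]
0.03 [[230.3, 180.9], [230.4, 173.0], [263.8, 238.3], [256.3, 239.9]]
0.035 [[228.7, 180.8], [228.8, 172.9], [264.7, 239.7], [257.2, 241.3]]
0.04 [[227.2, 180.7], [227.3, 172.8], [265.6, 241.0], [258.1, 242.6]]
0.045 [[225.6, 180.7], [225.7, 172.8], [266.5, 242.4], [259.0, 244.0]]
0.05 [[224.1, 180.6], [224.2, 172.7], [267.4, 243.7], [259.9, 245.4]]
0.055 [[222.6, 180.5], [222.6, 172.6], [268.3, 245.1], [260.8, 246.8]]
(array([228.4, 177.2]), array([261. , 243.2]), None)
0.45 [ 0.458 -0.143  0.202] [297. 219.] [265. 130.] [[334.0, 221.0], [260.0, 217.0], [248.0, 109.0], [284.0, 153.0]]
0.7 [ 0.483 -0.144  0.241] [299. 209.] [257. 123.] [[337.0, 211.0], [261.0, 207.0], [240.0, 101.0], [276.0, 147.0]]
0.95 [ 0.516 -0.146  0.272] [300. 195.] [245. 119.] [[340.0, 196.0], [261.0, 193.0], [228.0, 97.0], [264.0, 143.0]]
```

The measurements agree with the text: deck corners are coplanar with the 12 mm plane to within a few mm, and the post top measures 66.6 mm against 65. Box yaw is about -3.6°, the lid about 0.7 rad, and the mark about 36–42 mm out. Next I move above the lid with the gripper shut and the jaws along the box's x.

carry_out(commands=[0.4, 0.75, 0.25, 1, 1, 0.4, 0.75, 0.25, 1, 1, 0.4, 0.75, 0.25, 1, 1, 0.4, 0.75, 0.25, 1, 1, 0.4, 0.75, 0.25, 1, 1, 0.4, 0.75, 0.25, 1, 1, 0.4, 0.75, 0.25, 1, 1, 0.4, 0.75, 0.25, 1, 1], grip_force=45)

```text
time_s: 0.9
tcp_pos: [0.3835, -0.3835, 0.3287]
eef_rot: [180.0, 0.0, -125.6]
contact_force: [1.4, 0.5, 0.1]
gripper_width: 0.0292
```

carry_out(commands=[0.4, 0.75, 0, 1, 1, 0.4, 0.75, 0, 1, 1, 0.4, 0.75, 0, 1, 1, 0.4, 0.75, 0, 1, 1, 0.4, 0.75, 0, 1, 1, 0.4, 0.75, 0, 1, 1, 0.4, 0.75, 0, 1, 1, 0.4, 0.75, 0, 1, 1])

```text
time_s: 1.7
tcp_pos: [0.5114, -0.1435, 0.3284]
eef_rot: [180.0, 0.0, -93.6]
contact_force: [0.2, -0.2, -0.6]
gripper_width: 0.0005
```

carry_out(commands=[0, 0, 0, 0, 1, 0, 0, 0, 0, 1])

```text
time_s: 1.9
tcp_pos: [0.5113, -0.1442, 0.3281]
eef_rot: [179.9, -0.0, -93.7]
contact_force: [0.3, -0.4, -0.4]
gripper_width: 0.0004
```

carry_out(commands=[0, 0, -0.5, 0, 1, 0, 0, -0.5, 0, 1, 0, 0, -0.5, 0, 1, -0.125, 0, -0.375, 0, 1, -0.125, 0, -0.375, 0, 1, -0.125, 0, -0.375, 0, 1])

```text
time_s: 2.5
tcp_pos: [0.4954, -0.1459, 0.223]
eef_rot: [180.0, -0.0, -93.9]
contact_force: [0.2, -0.2, 1.6]
gripper_width: 0.0003
```

Run:
```python
from h import *
c=snap('scene','s1'); im=cv2.imread('pics/s1.png')[70:260,170:340]
cv2.imwrite('pics/s1c.png',cv2.resize(im,None,fx=3,fy=3,interpolation=cv2.INTER_CUBIC))
```

```text
(no output)
```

View pics/s1c.png

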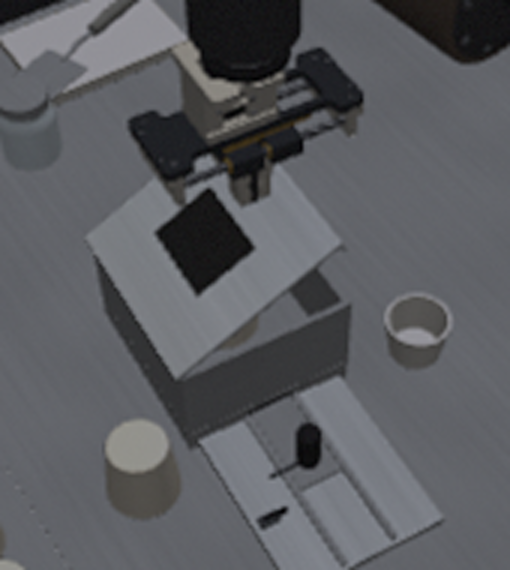

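The picture (crop factor 3, offset 170,70) shows the shut fingers at about (255,190) on the lid beside its pad, with the lid going down. I carry on down.

carry_out(commands=[-0.1, 0, -0.3, 0, 1, -0.1, 0, -0.3, 0, 1, -0.1, 0, -0.3, 0, 1, -0.1, 0, -0.3, 0, 1, -0.1, 0, -0.25, 0, 1])

```text
time_s: 3.05
tcp_pos: [0.476, -0.1449, 0.1646]
eef_rot: [-180.0, 0.0, -93.8]
contact_force: [0.5, -0.0, 0.3]
gripper_width: 0.0005
```

carry_out(commands=[0, 0, -0.1, 0, 1, 0, 0, -0.1, 0, 1, 0, 0, -0.1, 0, 1, 0, 0, 0, 0, 1])

```text
time_s: 3.45
tcp_pos: [0.4757, -0.1448, 0.1527]
eef_rot: [179.9, 0.0, -93.8]
contact_force: [-0.1, -0.1, -0.1]
gripper_width: 0.0005
```

carry_out(commands=[0, 0, -0.05, 0, 1, 0, 0, -0.05, 0, 1, 0, 0, 0, 0, 1])

```text
time_s: 3.75
tcp_pos: [0.4763, -0.1449, 0.1495]
eef_rot: [-180.0, -0.0, -93.8]
contact_force: [-1.4, 1.2, 2.7]
gripper_width: 0.0003
```

carry_out(commands=[0, 0, -0.05, 0, 1, 0, 0, -0.05, 0, 1, 0, 0, 0, 0, 1])

```text
time_s: 4.05
tcp_pos: [0.4763, -0.1449, 0.1464]
eef_rot: [-180.0, -0.0, -93.8]
contact_force: [-4.0, 2.1, 11.7]
gripper_width: 0.0003
```

carry_out(commands=[0, 0, 0.5, 0, 0, 0, 0, 1, 0, 0, 0, 0, 1, 0, 0, 0.4, 0.9, 0, 0, 0, 0.4, 0.9, 0, 0, 0, 0.4, 0.9, 0, 0, 0, 0.4, 0.9, 0, 0, 0, 0, 0, 0, 0, 0])

```text
time_s: 4.85
tcp_pos: [0.5419, 0.0025, 0.2451]
eef_rot: [-180.0, 0.0, -93.6]
contact_force: [-0.7, -0.4, -0.3]
gripper_width: 0.0434
```

Run:
```python
from h import *
s=telemetry.get_state();c=snap('wrist','w1');print(s['tcp_pos'],s['eef_rot'],s['contact_force'])
np.savez('pics/w1s.npz',p=s['tcp_pos'],r=s['eef_rot'])
print(c['camera_matrix'].round(1).tolist(),c['mount'].round(4).tolist())
t=snap('scene','s2')
im=np.hstack([cv2.imread('pics/w1.png'),cv2.resize(cv2.imread('pics/s2.png')[95:287,180:324],(288,384))]); cv2.imwrite('pics/c2.png',im)
```

```text
[0.54188104 0.00247158 0.24512391] [-1.79979991e+02  1.24599367e-02 -9.36076295e+01] [-0.70572897 -0.44850607 -0.28647059]
[[273.9, 0.0, 256.7], [0.0, 273.9, 192.2], [0.0, 0.0, 1.0]] [[-0.0006, -0.9615, -0.2748, 0.0759], [1.0, -0.0003, -0.001, -0.0001], [0.0009, -0.2748, 0.9615, -0.1364], [0.0, 0.0, 0.0, 1.0]]
```

View pics/c2.png

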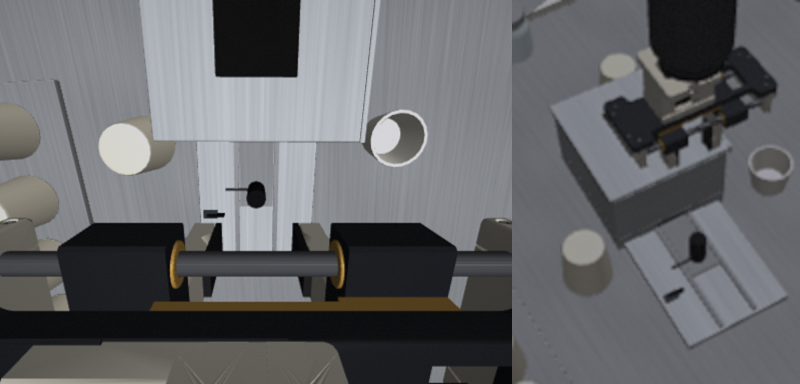

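The lid is flat on the rim in both views. In the wrist view the post is at about (257,194), the index finger at (226–250,189) and the mark at (204–225,214). I'll enlarge that part.

Run:
```python
import cv2
cv2.imwrite('pics/w1c.png',cv2.resize(cv2.imread('pics/w1.png')[165:225,190:290],None,fx=8,fy=8,interpolation=cv2.INTER_CUBIC))
```

```text
(no output)
```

View pics/w1c.png

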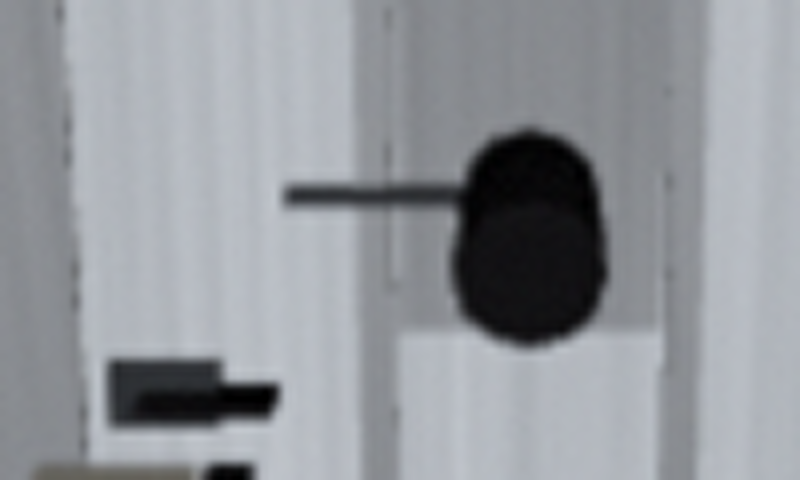

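```bash
cat >> h.py <<'E'
from scipy.spatial.transform import Rotation as Ro
def wray(f,uv,z):
    d=np.load(f'pics/{f}.npz');s=np.load(f'pics/{f}s.npz')
    R=Ro.from_euler('xyz',s['r'],degrees=True).as_matrix();M=d['mount']
    o=s['p']+R@M[:3,3]; v=R@M[:3,:3]@np.linalg.solve(d['camera_matrix'],np.r_[uv,1]); return o+v*(z-o[2])/v[2]
def box(X):
    p=np.load('p.npy');c,s=np.cos(p[2]),np.sin(p[2]);d=X[:2]-p[:2];return np.array([c*d[0]+s*d[1],-s*d[0]+c*d[1]])
E
python3 - <<'E'
from h import *
f=lambda u,v:((u+.5)/8-.5+190,(v+.5)/8-.5+165)
for n,u,v,z in (('posttop',529,268,.065),('finger tip',288,196,.018),('finger tip17',288,196,.015),('finger root',455,194,.018),('blade base',277,383,.012),('blade base L',132,390,.012),('blade top+y',205,417,.024),('clamp base',160,360,.012)):
    X=wray('w1',f(u,v),z); print(n,X.round(4),box(X).round(4))
E
```

```text
posttop [0.5451 0.0244 0.065 ] [0.0003 0.1722]
finger tip [0.5868 0.0233 0.018 ] [0.042  0.1738]
finger tip17 [0.5872 0.0241 0.015 ] [0.0424 0.1746]
finger root [0.5581 0.0248 0.018 ] [0.0133 0.1735]
blade base [0.5928 0.0594 0.012 ] [0.0458 0.2102]
blade base L [0.6189 0.0591 0.012 ] [0.0719 0.2115]
blade top+y [0.6041 0.0605 0.024 ] [0.057 0.212]
clamp base [0.6133 0.0537 0.012 ] [0.0666 0.2058]
```

The mark sits about 38 mm out from the post, and all four readings agree to within 1–2 mm. I go down on the post with the gripper half open.

carry_out(commands=[0.075, 0.56, -0.25, 0, 0, 0, 0, -1, 0, 0, 0, 0, -1, 0, 0, 0, 0, -1, 0, 0, 0, 0, -0.6, 0, 0, 0, 0, -0.5, 0, 0, 0, 0, -0.5, 0, 0, 0, 0, 0, 0, 0])

```text
time_s: 5.75
tcp_pos: [0.5411, 0.0199, 0.0492]
eef_rot: [179.7, -0.1, -93.9]
contact_force: [-1.0, 0.2, 0.1]
gripper_width: 0.044
```

carry_out(commands=[0, 0, 0, 0, 1, 0, 0, 0, 0, 1, 0, 0, 0, 0, 1, 0, 0, 0, 0, 1, 0, 0, 0, 0, 1], grip_force=45)

```text
time_s: 6.25
tcp_pos: [0.5444, 0.0216, 0.0528]
eef_rot: [-179.9, 0.0, -93.8]
contact_force: [2.2, -2.0, 6.6]
gripper_width: 0.023
```

carry_out(commands=[0.008, 0.12, 0, 0, 1, 0.008, 0.12, 0, 0, 1, 0.008, 0.12, 0, 0, 1, 0.008, 0.12, 0, 0, 1, 0.008, 0.12, 0, 0, 1, 0.008, 0.12, 0, 0, 1, 0.008, 0.12, 0, 0, 1, 0.008, 0.12, 0, 0, 1])

```text
time_s: 7.05
tcp_pos: [0.5469, 0.0591, 0.0528]
eef_rot: [-179.9, -0.0, -93.8]
contact_force: [4.5, -10.7, 6.0]
gripper_width: 0.023
```

carry_out(commands=[0, 0, 0, 0, 1, 0, 0, 0, 0, 1, 0, 0, 0, 0, 1])

```text
time_s: 7.35
tcp_pos: [0.5468, 0.0591, 0.0528]
eef_rot: [-179.9, -0.0, -93.8]
contact_force: [4.4, -9.4, 6.3]
gripper_width: 0.0228
```

Run:
```python
from h import *
s=telemetry.get_state();print(s['tcp_pos'],s['contact_force'])
np.savez('pics/w3s.npz',p=s['tcp_pos'],r=s['eef_rot'])
snap('wrist','w3');snap('scene','s3');snap('top','t3')
R=lambda i:cv2.resize(i,(400,300),interpolation=cv2.INTER_CUBIC)
a=R(cv2.imread('pics/s3.png')[200:260,225:305]);b=R(cv2.imread('pics/t3.png')[160:220,200:280]);w=cv2.resize(cv2.imread('pics/w3.png')[150:300,56:456],(800,300))
cv2.imwrite('pics/c3.png',np.vstack([np.hstack([a,b]),w]))
```

```text
[0.54683462 0.05906827 0.05276722] [ 4.38882258 -9.44871683  6.27278726]
```

View pics/c3.png

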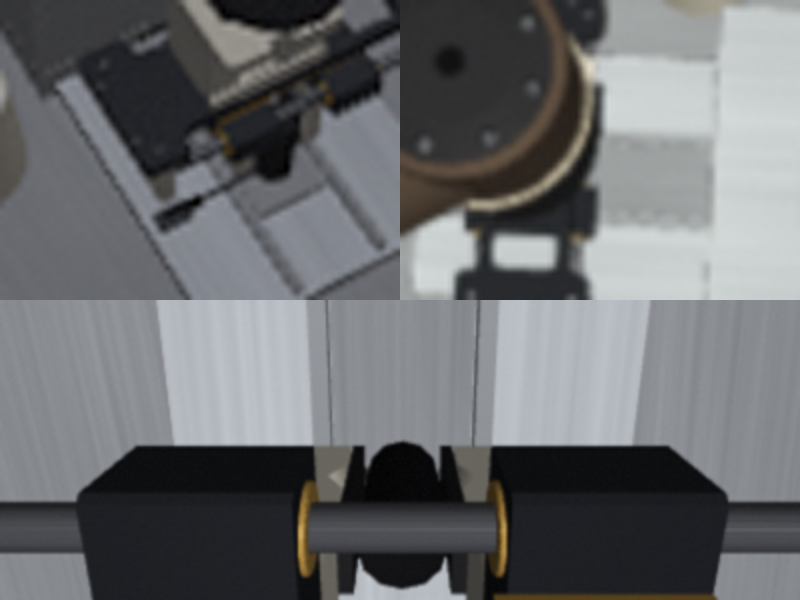

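The scene crop shows the post in the jaws at about (275,155) and the index finger meeting the mark blade near (205,200). I look closer there.

Run:
```python
import cv2
cv2.imwrite('pics/s3c.png',cv2.resize(cv2.imread('pics/s3.png')[222:252,248:292],None,fx=16,fy=16,interpolation=cv2.INTER_CUBIC))
```

```text
(no output)
```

View pics/s3c.png

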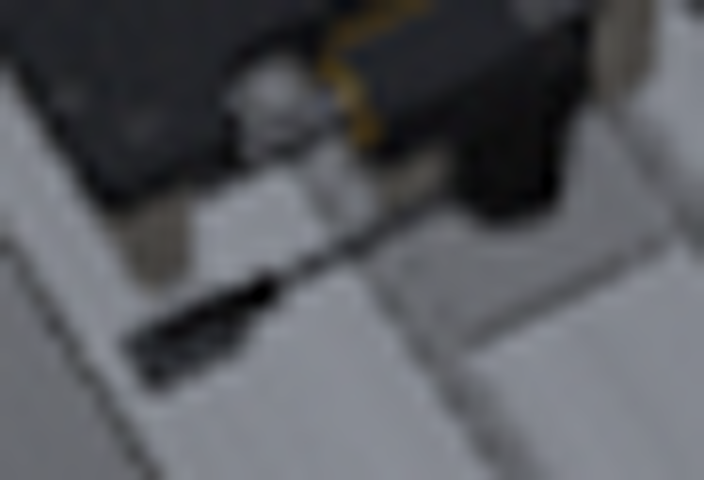

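Run:
```python
from h import *
S=P('s3');f=lambda u,v:np.array([(u+.5)/16-.5+248,(v+.5)/16-.5+222])
def ray(uv,z):
    A=S[:,:2];  # solve homography at plane z
    H=np.c_[S[:,0],S[:,1],S[:,2]*z+S[:,3]];q=np.linalg.solve(H,np.r_[uv,1]);return q[:2]/q[2]
for n,u,v,z in(('ftip',290,272,.016),('fmid',360,240,.016),('froot',435,202,.016),('blade top right(up edge,-y)',270,276,.024),('blade low right +y base',275,300,.012),('blade top left',128,345,.024)):
    print(n,box(ray(f(u,v),z)).round(4))
p=np.load('p.npy');c,s=np.cos(p[2]),np.sin(p[2])
for y in(.2115,):
  for x,yy,z in((.045,y-.0015,.024),(.045,y+.0015,.024),(.045,y-.0015,.012),(.045,y+.0015,.012),(.069,y,.024),(.042,y,.016),(.013,y,.016)):
    q=proj(S,[p[0]+c*x-s*yy,p[1]+s*x+c*yy,z]);print((x,round(yy,4),z),((q-[248,222]+.5)*16-.5).round(0))
```

```text
ftip [0.042  0.2102]
fmid [0.0281 0.2107]
froot [0.0126 0.2107]
blade top right(up edge,-y) [0.0477 0.2131]
blade low right +y base [0.046  0.2118]
blade top left [0.0759 0.2128]
(0.045, 0.21, 0.024) [275. 256.]
(0.045, 0.213, 0.024) [283. 269.]
(0.045, 0.21, 0.012) [275. 290.]
(0.045, 0.213, 0.012) [283. 303.]
(0.069, 0.2115, 0.024) [159. 322.]
(0.042, 0.2115, 0.016) [294. 278.]
(0.013, 0.2115, 0.016) [436. 206.]
```

The finger is at about 0.2105 and the mark at about 0.2105–0.2145, with a mean near 0.212. I nudge out by 1 mm, then let it settle and check.

carry_out(commands=[0, 0.03, 0, 0, 1, 0, 0, 0, 0, 1, 0, 0, 0, 0, 1, 0, 0, 0, 0, 1, 0, 0, 0, 0, 1])

```text
time_s: 8.0
tcp_pos: [0.5469, 0.0602, 0.0528]
eef_rot: [-179.9, -0.0, -93.8]
contact_force: [4.6, -9.5, 6.6]
gripper_width: 0.0231
```

carry_out(commands=[0, 0, 0, 0, 1, 0, 0, 0, 0, 1, 0, 0, 0, 0, 1, 0, 0, 0, 0, 1, 0, 0, 0, 0, 1])

```text
time_s: 8.5
tcp_pos: [0.5469, 0.0602, 0.0528]
eef_rot: [-179.9, -0.0, -93.8]
contact_force: [4.6, -8.6, 7.2]
gripper_width: 0.0234
```

Run:
```python
from h import *
s=telemetry.get_state();print(s['tcp_pos'],s['contact_force'],s['gripper_width'],s['time_s'])
snap('scene','s4')
cv2.imwrite('pics/s4c.png',np.hstack([cv2.resize(cv2.imread('pics/s4.png')[222:252,248:292],(440,300),interpolation=cv2.INTER_CUBIC),cv2.resize(cv2.imread('pics/s4.png')[90:270,150:330],(300,300))]))
```

```text
[0.54692157 0.06018309 0.05277158] [ 4.59917031 -8.59498208  7.1916402 ] 0.023374000285302475 8.5
```

View pics/s4c.png

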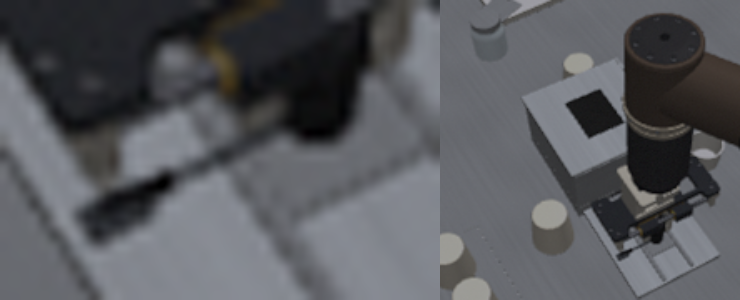

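The finger is in line with the blade, the lid is shut, the pose is steady and the spring load shows at the wrist. I hand in.

```bash
python3 -c "
from h import *
print(r.close_job())"
```

```text
the job is handed in; nothing more can be done
None
```

I pressed the lid shut, pulled the slide out to the mark, and handed the job in at about 8.5 s, still holding the post with the grip set to 45 N. The hand-in gave no verdict.

- **Lid:** after the press, the fingers met the lid's top face at the shut height of about 128 mm and pushed on it with 11.7 N. The later pictures show the lid flat on the rim.
- **Slide at the mark:** I pulled the post out about 38.6 mm. The last picture shows the index finger in line with the mark blade.
- **Position check:** before the final 1 mm nudge, the finger measured 0.2105 m along the box's y axis. Readings of the mark ranged from 0.2105 to 0.2145 m, so the error should be about 1–3 mm, within the 5 mm limit.
- **Disagreement:** my first rough reading of the mark from the scene camera put it a few millimetres further out (about 45 mm from the post's rest position). That reading took in the clamp body, so I used the closer wrist-camera view.
- **Hold:** over the last half second the pose was steady, with 8.6–9.5 N of spring pull along y at the wrist and the gripper closed to 23 mm on the 24 mm post.
- **Bystanders:** I did not measure them again. Those visible in the last picture looked untouched.

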